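# Pass the tube rack through the gated transfer lane

## Robot

A 6-joint arm with a two-finger parallel gripper is mounted at the origin on a cart in front of the work surface, level with it; the furniture and walls round the work are solid. World frame = base frame: x ahead of the robot, y to its left, z up, the work surface at z = 0. Lengths are in mm, angles in rad, forces in N, time in s.
With the tool pointing down it reaches from about 275 to 825 mm from the base axis. Payload 4.9 kg.
Tool frame: the origin (TCP) lies at the very end of the fingers, on their centre line; the grasp point (between the pads) lies 19 mm behind it; z points along the fingers, y is the line along which they close (so a half turn about z gives the same grasp; the last joint's range is limited). The gripper opens to 85 mm and grips with 20 to 120 N. Pads are 22 mm wide; open, the fingers measure 114 mm over their backs; the gripper's body (76 mm by 85 mm) begins 54 mm behind the grasp point. The pads swing forward as they close: fully open they stand 13 mm farther back than shut.
Start: joints at [-1.24, 0.326, -0.193, 1.052, 0, 1.437], TCP at [246.548, -491.663, 231.281] pointing down, gripper open.
Joint ranges: [-2.65, 2.65], [-0.97, 1.79], [-1.3, 1.35], [-1.93, 2.1], [-1.47, 1.37], [-3.14, 3.14]. Speed limits (rad/s): [2.57, 2.57, 3.14, 3.14, 3.14, 3.14].

## Interface

Orientations are given as [roll, pitch, yaw] about the fixed x, y, z axes, in that order (R = Rz(yaw) Ry(pitch) Rx(roll)).
In Python, from bench import bot, solve_ik, imaging gives the robot as it stands. Calls block until the motion is done:
- bot.move_ptp(position, orientation): joint-space move of the TCP to a pose.
- bot.movel(position, rot=None, max_speed=150, threshold=None): straight line of the TCP; rot=None keeps the orientation; max_speed is the mean speed in mm/s. With threshold (N) it stops when the force on the tool has changed by that much, and returns True; else False.
- bot.move_j(angles): joint-space move.
- bot.grip(opening, effort=None): opening from 0.0 (shut) to 1.0 (fully open); effort is the grip in N (None keeps the last); returns when the fingers have stopped.
- bot.dwell(seconds).
- solve_ik(position, orientation): joint angles nearest the present ones, or None.
- bot.get_state(): the state.
- imaging.capture(name): name is "scene" or "top" or "wrist"; returns the picture (480x640x3 uint8, blue, green, red); there is no depth.
- imaging.camera_model(name): a dict with "K" (3x3 intrinsics, pixels), "k1" (the pictures are not rectified: a ray, as slopes to the right and down, at radius r is drawn at 1 + k1 r^2 times it, then the intrinsics apply), "position" and "rotation" of the camera in the world. Camera axes: x right, y up, looking along -z (the intrinsics and any distortion apply to the point x, -y, -z); pixel columns grow to the right and rows downward; lengths in mm; the calibration is good to about 2 mm. A picture is of the moment at which its call begins: read the wrist's pose just before it. camera_model takes no time and is no camera call; for the wrist camera it gives the pose at the moment of the call.
A pose or a line that the arm cannot do raises bot.IKError and nothing moves.
- bot.sign_off(): hands the job in; it is judged then, once.
The state is a dict: "t": time; "qpos": joint angles; "joint_velocities": joint speeds; "effort": joint torques, N m; "tcp_pos": TCP position; "orientation": TCP orientation; "contact_force": force on the tool from outside, world axes, zero at the start; "wrist_torque": the same for the moment, N m; "opening": opening from 0.0 (shut) to 1.0 (fully open); "gripper_force": force on a finger pad.
Only numpy, scipy, OpenCV 4.12 (cv2) and the standard library are available. Lean on these libraries where they do the work, as an engineer would, in place of code of your own. Each camera call takes 0.05 s, during which the arm holds its last target. There are 200 camera calls.

## Task

The wire tube rack has to go through the transfer lane. Press the blue pedal beside the lane down with one fingertip to swing the red gate bar up and keep it up, and meanwhile push the rack along the lane with the other fingertip, past the gate, until it rests against the end stop; then let the gate drop shut behind it and move the hand clear. Only push: do not lift or tip the rack, do not let the gate bar bump or come down on it, and leave the box, the beaker and the bottle standing where they are.

Things in the scene. Friction and masses are not known exactly. Their poses are not given: they have to be found in the camera images.
- lane: Fixed transfer lane: green floor 4 mm thick between aluminium walls, 44 mm wide inside, walls 5 mm thick, tops 22 mm above the worktop. Origin on the worktop, on the lane's centre line, right under the gate bar. x = push direction, z up, y towards the pedal. It runs from x = -215 mm (open end, where the rack waits) to the end stop.
- end_stop (a point): Middle of the end stop's face, at lane x = +122 mm, 20 mm up; the stop is 40 mm high. With the rack against it, the rack's origin is at lane x = about +67 mm and its rear end 13 mm past the middle of the gate bar.
- hinge (a point): Point on the gate's hinge axis, level with the gate bar (lane x = 0, y = +34 mm, 36 mm up). The axis is a steel rod parallel to the lane's x, between two dark brackets 42 mm high at lane x = -211 and +46 mm. Bar and pedal are one rocker on this axis.
- gate (a joint): Gate angle in rad: 0 shut, 1.45 fully up; grows as the pedal goes down. From 1.25 the bar stands nearly upright over the wall, clear of the rack and of a finger in mid-lane. A spring shuts it when let go; holding it up takes 2 to 4 N on the pedal 25 to 30 mm out from the hinge axis, fingertips then 17 to 24 mm above the worktop.
- gate_tip (a point): Free end of the red and white gate bar, 33 mm from the hinge axis; the bar is 8 mm wide along the lane, 6 mm thick. Shut, it lies level 36 mm up, its tip 1 mm short of the lane's centre line, and blocks the rack. Fully up, the tip is 69 mm above the worktop. It would fall on a finger left under it: draw back along the lane before letting the pedal up.
- pedal_mid (a point): Point on the blue pedal 45 mm out from the hinge axis, midway along it. The pedal is a 3 mm sheet along the hinge, lane x = -203 to +36 mm, reaching 4 to 60 mm out from the axis, away from the lane. Shut, it rises outward at 45 degrees (edge 42 mm out from the axis, 78 mm up); at 0.79 rad it is level, at 1.3 slopes down 30 degrees. It works pressed anywhere along its length.
- rack: Empty clear wire tube rack, 109 mm long (its own y axis, lying along the lane), 40 mm wide, 55 mm high, about 0.15 kg, loose on the lane's floor, 20 to 60 mm short of the bar. Origin: centre of its underside. Its ends have corner posts of full height and cross rails 18 to 22 mm and 50 to 54 mm above its underside.
- lancet_box: White and green cardboard box, 44x60x46 mm, beside the lane; leave it alone. Origin at the centre of its underside.
- beaker: Small clear beaker, 58 mm across and 62 mm high, beside the lane; leave it alone. Origin at the centre of its underside.
- bottle: Small white bottle with a white cap, 43 mm across and 77 mm high, beside the lane on the pedal side; leave it alone. Origin at the centre of its underside.
Not all that is in view belongs to the job. What is shaped like the rack but green or yellow is not meant.

How it is judged (in metres and radians):
On the way, in this order (a step that is already met when the one before it is completed fails the run):
1. the gate is swung up while the rack is still before it (value of joint gate above 1 rad and x of rack in the frame of lane below -0.06 m), for 0.1 s.
2. the rack is half-way under the gate, which is held up (value of joint gate above 1 rad and x of rack in the frame of lane above 0 m).
3. the rack is at the end stop with the gate still held up (value of joint gate above 0.9 rad and x of rack in the frame of lane above 0.061 m), for 0.1 s.
At the end, for the whole second after the job is handed in: The rack stands flat in the lane past the gate, within about 6 mm of the end stop and at rest, and the gate is shut behind it (under 0.08 rad) (x of rack in the frame of lane between 0.061 and 0.072 m and z of rack in the frame of lane below 0.008 m and angle between rack's own z axis and vertical below 0.06 rad and angle between the y axis of rack and the x axis of lane, either way round below 0.12 rad and value of joint gate below 0.08 rad and linear speed of rack below 0.01 m/s); the robot touches nothing.
It fails at once if the gate bar bumps or comes down on the rack (over 1 N) (contact force between gate and rack above 1 N).
It fails at once if the rack is lifted more than 15 mm (z of rack in the frame of lane above 0.019 m).
It fails at once if the rack is tipped (angle between rack's own z axis and vertical above 0.3 rad).
It fails at once if the box, the beaker or the bottle is moved more than 20 mm or tipped over (distance of any of lancet_box, beaker, bottle from where it was at the start of the episode above 0.02 m or angle between any of lancet_box, beaker, bottle's own z axis and vertical above 0.3 rad).
It also fails if it takes over 42 s, if anything falls off the work surface, if the arm or the gripper's body presses on something with over 40 N, if the wrist force passes 120 N, or if a joint passes its speed limit or range.

## Working session

There is one attempt and no reset: what is moved stays moved. The work goes in short steps, each a Python script; the robot and the scene stay as the last script left them, time stands still between calls to the robot, and variables do not carry over. Pictures are saved under pics/ and viewed, at most 10 in all, crops included, and the job is handed in when it is done.

```bash
mkdir -p pics; ls; python3 - <<'E'
from bench import bot, imaging
import cv2
for n in("scene","top"):
    cv2.imwrite(f"pics/{n}0.png",imaging.capture(n)); print(n,imaging.camera_model(n))
print(bot.get_state()["t"])
E
```

```text
pics
scene {'K': array([[534.56620306,   0.        , 315.80691741],
       [  0.        , 534.56620306, 235.07459662],
       [  0.        ,   0.        ,   1.        ]]), 'k1': -0.1353792938640529, 'position': array([ 88.11873049, 754.33291378, 729.36947894]), 'rotation': array([ 0.92747994, -0.01037612, -2.48604761])}
top {'K': array([[561.69657942,   0.        , 318.42196233],
       [  0.        , 561.69657942, 233.22997718],
       [  0.        ,   0.        ,   1.        ]]), 'k1': 0.03235046751659094, 'position': array([ 455.42200746,   37.42467616, 1083.72526672]), 'rotation': array([ 0.13381941,  0.01193184, -1.55684597])}
0.1
```

View pics/scene0.png

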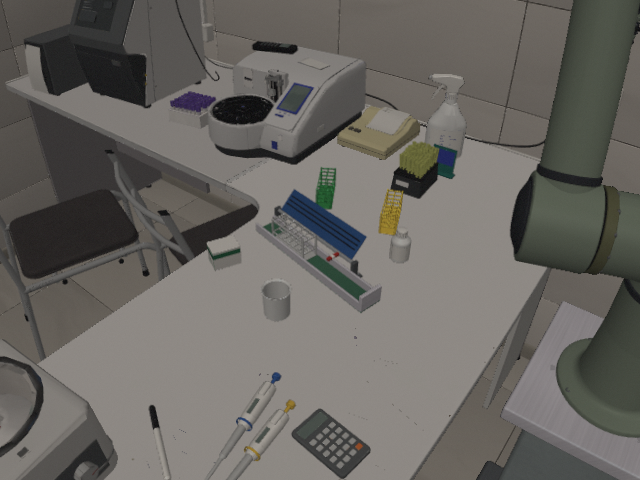

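View pics/top0.png

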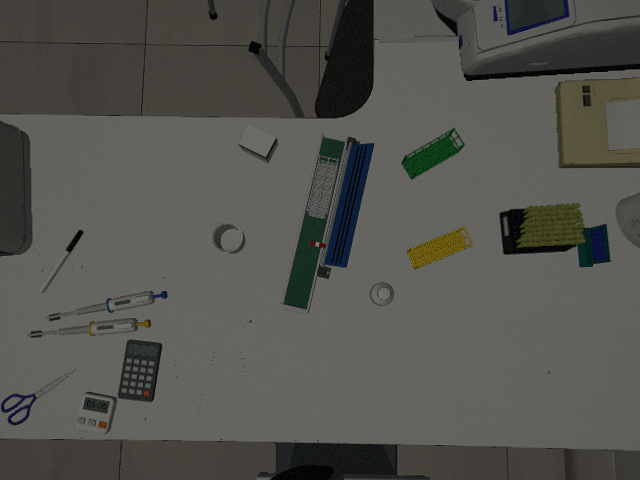

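The top view shows the lane running from its open end at about (335,137) to the end stop at (296,310). The clear wire rack stands in the lane at (322,188), the red and white bar is at (317,244), and the blue pedal is to the right at (350,205). There are three rack-shaped things: clear (322,188), green (433,153) and yellow (438,248). The clear one in the lane, before the bar, is the one meant.

```bash
cat > h.py <<'E'
import numpy as np, cv2
from scipy.spatial.transform import Rotation as R
def cast(m,px,z):
    px=np.atleast_2d(px).astype(float); K=m["K"]
    d=np.array([m["k1"],0,0,0,0])
    n=cv2.undistortPoints(px[:,None],K,d)[:,0]
    v=R.from_euler("xyz",m["rotation"]).apply(np.c_[n[:,0],-n[:,1],-np.ones(len(n))])
    o=m["position"]; return o+v*((z-o[2])/v[:,2])[:,None]
def proj(m,P):
    c=R.from_euler("xyz",m["rotation"]).inv().apply(np.atleast_2d(P)-m["position"])
    q=np.c_[c[:,0]/-c[:,2],-c[:,1]/-c[:,2]]; r=(q**2).sum(1,keepdims=True)
    return q*(1+m["k1"]*r)*m["K"][0,0]+m["K"][:2,2]
E
python3 - <<'E'
from h import *
from bench import imaging
m=imaging.camera_model("top"); im=cv2.imread("pics/top0.png")
hsv=cv2.cvtColor(im,cv2.COLOR_BGR2HSV)
def blob(lo,hi,x0,x1,y0,y1,z,name):
    k=cv2.inRange(hsv,lo,hi); w=np.zeros_like(k); w[y0:y1,x0:x1]=k[y0:y1,x0:x1]
    p=np.argwhere(w)[:,::-1]
    W=cast(m,p,z)[:,:2].astype(np.float32); r=cv2.minAreaRect(W)
    print(name,len(p),np.round(r[0]),np.round(r[1]),r[2],np.round(cv2.boxPoints(r)).tolist())
blob((50,60,30),(90,255,255),270,345,125,320,4,"floor")
blob((100,100,40),(125,255,255),325,385,130,280,57,"pedal")
blob((0,120,60),(8,255,255),300,330,230,260,39,"red")
c=im[115:325,225:405]; cv2.imwrite("pics/c.png",cv2.resize(c,None,fx=2.8,fy=2.8,interpolation=cv2.INTER_CUBIC))
E
```

```text
floor 2456 [635. 107.] [141. 335.] 77.89944458007812 [[456.0, 74.0], [784.0, 3.0], [814.0, 141.0], [486.0, 211.0]]
pedal 2090 [652.  -5.] [ 41. 241.] 77.80764770507812 [[530.0, 1.0], [766.0, -50.0], [774.0, -10.0], [538.0, 41.0]]
red 43 [575.  53.] [30.  7.] 76.59642791748047 [[568.0, 40.0], [575.0, 38.0], [582.0, 67.0], [575.0, 68.0]]
```

View pics/c.png

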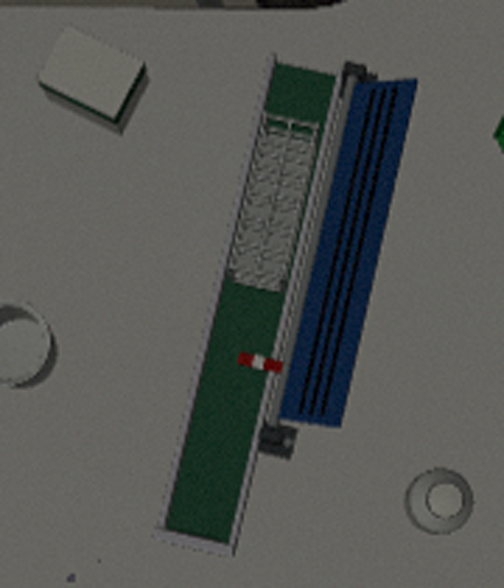

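```bash
cat >> h.py <<'E'
u=np.array([-0.9774,0.2113]); v=np.array([-0.2113,-0.9774])
E
python3 - <<'E'
from h import *
from bench import imaging
m=imaging.camera_model("top"); im=cv2.imread("pics/top0.png")
hsv=cv2.cvtColor(im,cv2.COLOR_BGR2HSV); k=cv2.inRange(hsv,(50,60,30),(90,255,255)); k[:,:281]=0;k[:,346:]=0
n,l,s,_=cv2.connectedComponentsWithStats(k)
for i in range(1,n):
    if s[i,4]<150: continue
    W=cast(m,np.argwhere(l==i)[:,::-1],4)[:,:2].astype(np.float32); r=cv2.minAreaRect(W); print("floor",s[i,4],r, np.round([W@u.astype(np.float32)]).min(),(W@u).max(),np.percentile(W@v,[1,50,99]))
def cr(x,y,z,nm):
    p=cast(m,[225+x/2.8,115+y/2.8],z)[0,:2]; print(nm,p.round(),"along",round(p@u,1),"across",round(p@v,1))
cr(260,362,39,"bar mid"); cr(238,358,39,"bar tip");cr(282,366,39,"bar hingeside")
cr(265,115,59,"rack rear L top");cr(317,126,59,"rack rear R top");cr(228,280,59,"front L");cr(282,291,59,"front R")
cr(276,64,4,"floorTL");cr(336,75,4,"floorTR");cr(163,527,4,"BL");cr(231,545,4,"BR")
cr(160,530,40,"stop L"); cr(345,345,0,"x");cr(446,500,77,"bottle top");cr(93,66,46,"box top");cr(15,352,0,"beaker")
k=cv2.inRange(hsv,(100,100,40),(125,255,255)); k[:,:325]=0;k[:,385:]=0;k[280:]=0
p=np.argwhere(k)[:,::-1]
W=cast(m,p,57)[:,:2];print("pedal along",(W@u).min(),(W@u).max(),"across",(W@v).min(),(W@v).max())
E
```

```text
floor 402 ((765.1090698242188, 29.50109100341797), (43.661903381347656, 48.299781799316406), 77.1005859375) -766.0 -717.1704694048882 [-211.60503247 -189.85047774 -169.04546196]
floor 1978 ((548.2327270507812, 76.04678344726562), (43.35818099975586, 179.2776641845703), 78.03082275390625) -609.0 -430.214465877533 [-211.33772448 -190.83371725 -169.1100902 ]
bar mid [575.  53.] along -550.9 across -172.9
bar tip [578.  67.] along -550.2 across -187.9
bar hingeside [572.  38.] along -551.5 across -158.0
rack rear L top [739.  51.] along -711.6 across -206.3
rack rear R top [732.  16.] along -711.9 across -170.7
front L [627.  74.] along -597.1 across -205.0
front R [620.  38.] along -597.9 across -168.6
floorTL [792.  45.] along -764.2 across -211.0
floorTR [784.   2.] along -765.7 across -167.8
BL [465. 118.] along -429.7 across -213.2
BR [454.  71.] along -428.3 across -165.3
stop L [463. 117.] along -427.6 across -212.0
x [592.  -6.] along -579.9 across -119.6
bottle top [484. -67.] along -487.2 across -36.4
box top [776. 169.] along -722.4 across -329.2
beaker [584. 224.] along -523.9 across -341.9
pedal along -758.9318455856559 -517.5487364869862 across -153.502398106438 -112.92922225475789
```

Lane origin comes out at about (578.6, 69.0), with push direction u = (-0.977, 0.211). The checks agree: the floor is 43.5 mm wide (44 given), and both its ends and the bar give the same origin. The pedal measures 241x41 mm. The rack's rear end is at about lane x = -159. I'll go above the start pose and check from near.

```bash
cat >> h.py <<'E'
O=np.array([578.6,69.0])
def L(x,y,z): return np.r_[O+x*u+y*v,z].tolist()
E
python3 - <<'E'
from h import *
from bench import bot,imaging,solve_ik
s=bot.get_state(); print(s["orientation"])
best=None
for yaw in(-0.213,np.pi-0.213):
    a=solve_ik(L(-183,33,130),[np.pi,0,yaw]);b=solve_ik(L(0,33,15),[np.pi,0,yaw])
    print(yaw,None if a is None else np.round(a,2),None if b is None else np.round(b,2))
    if a is not None and b is not None and (best is None or abs(a[5])<best[0]): best=(abs(a[5]),yaw)
yaw=best[1]; print(yaw)
bot.grip(0.61,20)
bot.move_ptp(L(-183,33,135),[np.pi,0,yaw])
s=bot.get_state(); print(s["t"],s["opening"],s["tcp_pos"],s["orientation"])
m=imaging.camera_model("wrist"); im=imaging.capture("wrist"); cv2.imwrite("pics/w1.png",im)
print(m)
for n,p in dict(origin=L(0,0,4),floorL=L(-100,-22,4),wallL=L(-100,-22,22),wallR=L(-100,22,22),tip=L(0,1,36),rear=L(-158,0,59),pedalEdge=L(36,76,78),pe2=L(-203,76,78)).items(): print(n,proj(m,p).round())
E
```

```text
[-3.13997494e+00 -2.00047086e-04  4.64813388e-01]
-0.213 [-0.1   0.78  0.31  1.1   0.   -3.03] [-0.06  0.6  -0.38  0.59  0.   -2.99]
2.928592653589793 [-0.1   0.78  0.31  1.1   0.    0.11] [-0.06  0.6  -0.38  0.59  0.    0.15]
2.928592653589793
3.05 0.61209249360276 [750.53534386  -3.30328286 135.37060026] [-3.14137147e+00  4.83848306e-04  2.92679021e+00]
{'K': array([[369.30550724,   0.        , 318.89451713],
       [  0.        , 369.30550724, 238.37559148],
       [  0.        ,   0.        ,   1.        ]]), 'k1': -0.06975839298222732, 'position': array([682.17924165,  10.66531859, 276.58131557]), 'rotation': array([-2.81790554e-01,  5.45209965e-04,  1.35640486e+00])}
origin [[373. -44.]]
floorL [[400. 113.]]
wallL [[406. 111.]]
wallR [[339. 111.]]
tip [[378. -69.]]
rear [[378. 209.]]
pedalEdge [[ 231. -190.]]
pe2 [[250. 291.]]
```

View pics/w1.png

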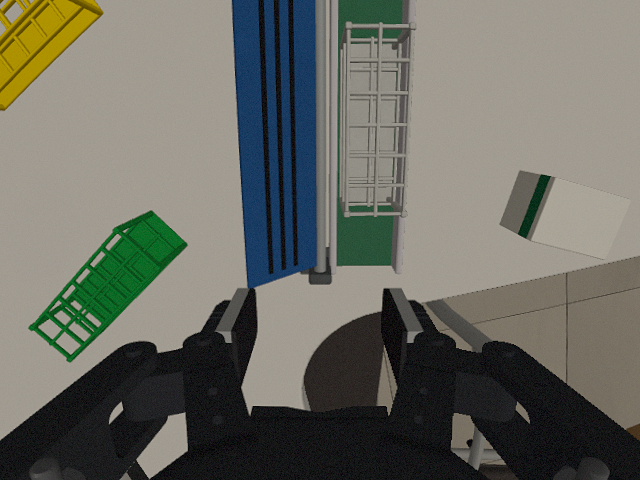

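The wrist view shows the rack in the lane with its rear top rail at row 213, columns 345 to 407, which puts it at lane x of about -160. The pedal's end corner is at (248,287), where (250,291) was predicted. The inner faces of the tips are at columns 256 and 383, row 290. All of it agrees within 3 mm, so I'll press now.

```bash
python3 - <<'E'
from h import *
from bench import bot,imaging
m=imaging.camera_model("wrist")
for z in(130,135,140,145): print(z,proj(m,[L(-172,59,z),L(-172,7,z)]).round().tolist())
bot.movel(L(-183,33,80),max_speed=150)
print(bot.movel(L(-183,33,30),max_speed=60,threshold=20),bot.get_state()["contact_force"].round(1) if hasattr(bot.get_state()["contact_force"],"round") else bot.get_state()["contact_force"])
print(bot.movel(L(-183,33,18),max_speed=30,threshold=12))
s=bot.get_state(); print(s["t"],s["tcp_pos"],s["contact_force"])
im=imaging.capture("scene"); ms=imaging.camera_model("scene")
for a in(0,.8,1,1.2,1.3,1.4): print(a,proj(ms,L(0,34-33*np.cos(a),36+33*np.sin(a))).round(1))
cv2.imwrite("pics/s2.png",cv2.resize(im[170:320,230:410],None,fx=4,fy=4,interpolation=cv2.INTER_CUBIC))
E
```

```text
130 [[263.0, 274.0], [385.0, 274.0]]
135 [[262.0, 279.0], [387.0, 279.0]]
140 [[260.0, 284.0], [389.0, 284.0]]
145 [[258.0, 289.0], [392.0, 289.0]]
False [-1.8 -1.9  1.7]
False
5.15 [750.63156505  -1.85586784  17.93461254] [-0.18738664  0.10061433  2.7942205 ]
0 [[326.8 259.3]]
0.8 [[330.8 248.2]]
1 [[332.8 245.6]]
1.2 [[335.  243.3]]
1.3 [[336.2 242.3]]
1.4 [[337.4 241.4]]
```

View pics/s2.png

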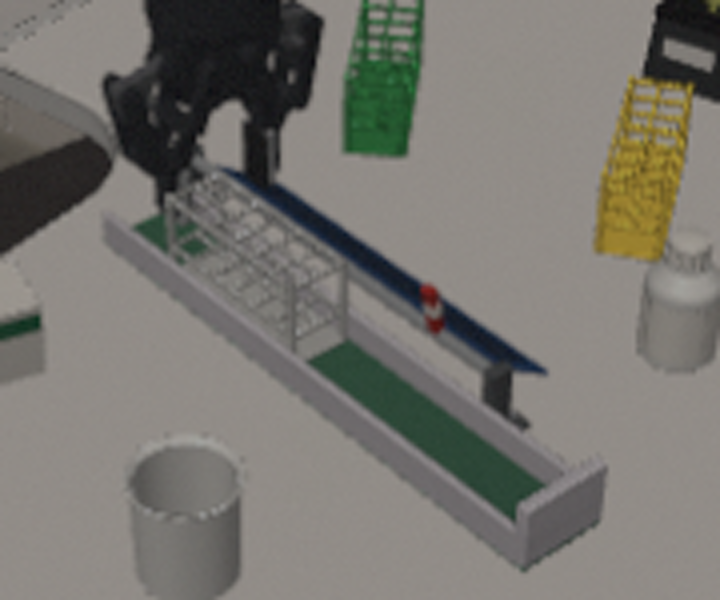

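The gate tip is at scene pixel (337.5, 242). That matches about 1.35 rad, the pedal force is 2.8 N, and the rack hasn't moved. Next I'll push.

```bash
python3 - <<'E'
from h import *
from bench import bot,imaging
f=lambda:(np.round(bot.get_state()["contact_force"],1),((np.array(bot.get_state()["tcp_pos"])[:2]-O)@u).round(1),round(bot.get_state()["t"],2))
bot.movel(L(-183,33,17),max_speed=20); print(f())
print(bot.movel(L(-18,33,17),max_speed=45,threshold=15),f())
print(bot.movel(L(10,33,17),max_speed=14,threshold=5),f())
bot.dwell(0.2); print(f())
im=imaging.capture("scene"); ms=imaging.camera_model("scene")
for n,p in dict(frontTopL=L(121.5,-20,59),frontTopR=L(121.5,20,59),rearTopL=L(12.5,-20,59)).items(): print(n,((proj(ms,p)-[230,170])*4).round())
cv2.imwrite("pics/s3.png",cv2.resize(im[170:320,230:410],None,fx=4,fy=4,interpolation=cv2.INTER_CUBIC))
E
```

```text
(array([ 0.3, -0.3,  3.2]), np.float64(-183.1), 5.45)
False (array([ 2.8, -1.9,  1. ]), np.float64(-18.1), 9.27)
True (array([-0.2,  0.6,  2.6]), np.float64(3.0), 10.75)
(array([-0.8,  0.5,  3.3]), np.float64(2.9), 10.95)
frontTopL [[527. 465.]]
frontTopR [[587. 429.]]
rearTopL [[373. 351.]]
```

View pics/s3.png

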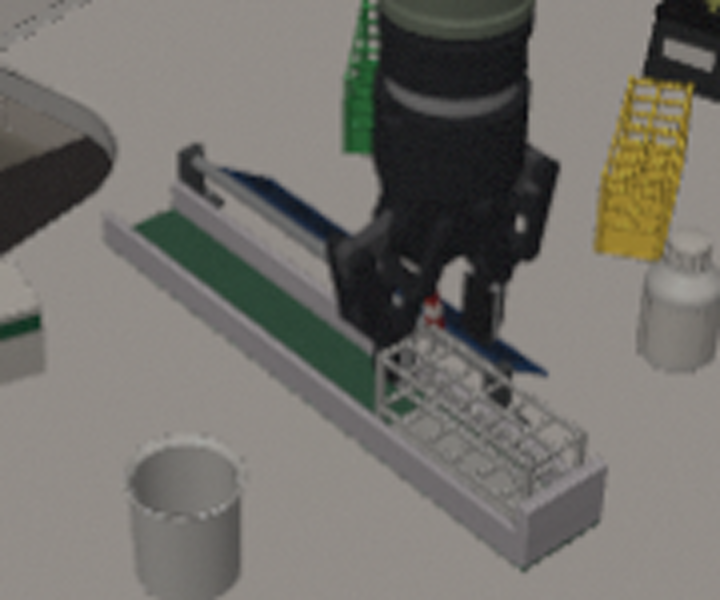

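The rack is against the stop: its front is at crop pixel (527,465) as predicted and its rear at (378,354), against (373,351) predicted. The gate is still up. I'll draw back and then let the pedal up.

```bash
python3 - <<'E'
from h import *
from bench import bot,imaging
bot.movel(L(-55,33,17),max_speed=45)
bot.movel(L(-55,33,90),max_speed=40)
bot.movel(L(-55,33,200),max_speed=120)
bot.movel(L(-150,33,220),max_speed=150); bot.dwell(0.4)
s=bot.get_state(); print(s["t"],s["contact_force"])
im=imaging.capture("scene"); cv2.imwrite("pics/s4.png",cv2.resize(im[170:320,230:410],None,fx=4,fy=4,interpolation=cv2.INTER_CUBIC))
E
```

```text
16.65 [ 0.3546146  -0.58287054  0.32558603]
```

View pics/s4.png

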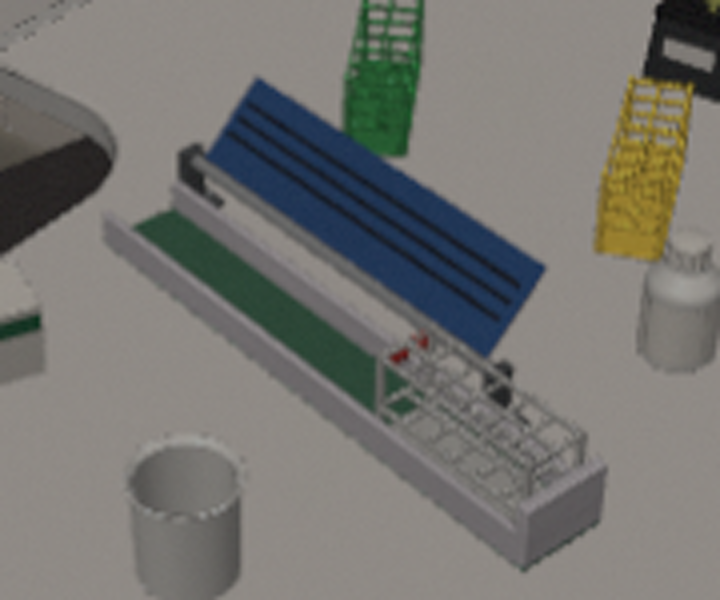

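The bar is down behind the rack, with its tip at (392,357) against (387,357) predicted for shut. The rack hasn't moved from the stop, and the hand is clear.

```bash
python3 -c "
from bench import bot
print(bot.sign_off())"
```

```text
the job is handed in; nothing more can be done
None
```

I handed the job in at about 17 s: in the last picture the rack is against the end stop, the gate is shut behind it, the hand is clear, and the box, beaker and bottle look unmoved; the judge's result was not shown.

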